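# Work the rail past the bench dog into the glue-up bay

## Task

Push the stained frame rail along the bench into the glue-up bay: work its right end in behind the bench dog first, then push the left end in, until the rail lies flat against the back fence along its whole length, between the two end stops. Do it all by pushing with the fingers: the rail stays down on the bench and is never lifted. Leave the other things on the bench where they are and finish with the hand clear.

Things in the scene. Friction and masses are not known exactly. Their poses are not given: they have to be found in the camera images.
- bay: glue-up bay of pale battens, 26 mm high, fixed. Origin: at bench level on the front face of its back fence (24 mm thick, y = -176 to +159 mm); x points away from the robot into the fence, y along it to the left. Two end stops, 29 mm thick, stand out from the fence to x = -76 mm, inner faces at y = +130 and -147 mm. Open in front and floorless: the rail slides in on the bench
- dog (a point): centre of the top of the bench dog: a fixed round wooden post, 20 mm in diameter, 45 mm high, at x = -56, y = -100 mm in the bay frame. 46 mm are free between it and the back fence; the 220 mm between it and the left end stop are shorter than the rail, so the rail cannot go straight in
- rail_mid (a point): centre (half-way up) of the frame rail: a straight square wooden bar with a dark stained face, 34 mm wide and high, 240 mm long, 0.13 to 0.25 kg, loose on the bench in front of the bay. Its y runs along it to its left end, x across it away from the robot; at the start within 0.4 rad of the line of the fence
- rail_right (a point): centre of the right end face of the rail (right as seen from the robot), 120 mm from rail_mid, 17 mm above its underside; axes as rail_mid
- rail_left (a point): centre of the left end face of the rail, 120 mm from rail_mid, 17 mm above its underside; axes as rail_mid
- rail: the same frame rail; origin at the centre of its underside, axes as rail_mid
- glue_bottle: bystander: white glue bottle with an orange nozzle, 58 mm in diameter, 178 mm high, standing behind the left end of the bay; origin at its foot
- lath: bystander: short pale lath, 23x120x20 mm, lying along its y to the right of the work; origin at the centre of its underside
- notched_block: bystander: pale block with a sawn notch, 63x191x48 mm, to the right; origin at the centre of its underside
- sanding_block: bystander: sanding block, 68x115x31 mm, to the right; origin at the centre of its underside
- pencil: bystander: pencil, 171 mm long along its y, 8 mm thick, near the front edge of the bench; origin at the centre of its underside
- masking_tape: bystander: roll of grey masking tape lying flat, 105 mm in diameter, 24 mm high, to the right of the bay; origin at the centre of its underside

How it is judged:
On the way:
1. the right end of the rail is in behind the bench dog while the left end is still out in front of the bay (x of rail_right in the frame of bay above -0.05 m and y of rail_right in the frame of bay below -0.095 m and x of rail_left in the frame of bay below -0.045 m), for 0.1 s.
At the end, for the whole second after the job is handed in: The rail lies on the bench inside the bay, at rest, its right end behind the dog (between 105 and 152 mm right of the bay's origin), both ends within 7 mm of touching the back fence (x of each of rail_right, rail_left in the frame of bay above -0.024 m and y of rail_right in the frame of bay between -0.152 and -0.105 m and height (world z) of rail_mid below 0.022 m and angle between rail_mid's own z axis and vertical below 0.05 rad and linear speed of rail below 0.01 m/s).
It fails at once if the rail is lifted or tipped (more than 12 mm, or 0.2 rad) (height (world z) of rail_mid above 0.029 m or angle between rail_mid's own z axis and vertical above 0.2 rad).
It fails at once if another thing on the bench is moved more than 20 mm (distance of any of glue_bottle, lath, notched_block, sanding_block, pencil, masking_tape from where it was at the start of the episode above 0.02 m).
It also fails if it takes over 48 s, if anything falls off the work surface, if the arm or the gripper's body presses on something with over 40 N, if the wrist force passes 120 N, or if a joint passes its speed limit or range.

## Robot

A 6-joint arm with a two-finger parallel gripper is mounted at the origin on a cart in front of the work surface, level with it; the furniture and walls round the work are solid. World frame = base frame: x ahead of the robot, y to its left, z up, the work surface at z = 0. Lengths are in m, angles in rad, forces in N, time in s.
With the tool pointing down it reaches from about 0.375 to 0.975 m from the base axis. Payload 3.8 kg.
Tool frame: the origin (TCP) lies at the very end of the fingers, on their centre line; the grasp point (between the pads) lies 19 mm behind it; z points along the fingers, y is the line along which they close (so a half turn about z gives the same grasp; the last joint's range is limited). The gripper opens to 88 mm and grips with 3 to 60 N. Pads are 18 mm wide; open, the fingers measure 123 mm over their backs; the gripper's body (75 mm by 187 mm) begins 45 mm behind the grasp point.
Start: joints at [-1.17, 0.264, 1.604, -0, 1.274, -0.037], TCP at [0.286, -0.611, 0.239] pointing down, gripper open.
Joint ranges: [-2.63, 2.63], [-0.94, 2.18], [0.31, 2.57], [-1.31, 4.45], [0, 2.66], [-2.55, 2.55]. Speed limits (rad/s): [2.57, 2.57, 3.14, 3.14, 3.14, 3.14].

## Interface

Orientations are given as [roll, pitch, yaw] about the fixed x, y, z axes, in that order (R = Rz(yaw) Ry(pitch) Rx(roll)).
In Python, from station import observe, vision, ticket gives the robot as it stands.
- The arm moves only by the tool step_arm, never from a script. Its argument "series" is text: rows parted by semicolons, each of 7 numbers parted by spaces: the shift along the world's x, y, z in units of 30 cm (1.0 is 30 cm), then the turn, a rotation vector about the world's x, y, z in units of 45 degrees (1.0 is 45 degrees), then the closure, from 0 (fully open) to 1 (shut). In form: tx ty tz rx ry rz grip; .... A call has 1 to 5 rows; each row is the pose to reach, as a shift and turn from the pose commanded when the call began; what a row does not reach only later rows make up. A row lasts 1/8 s, in which the tool goes at most 62.5 mm and 10.7 degrees, less where a joint would pass 70% of its speed; a pose out of reach is approached as far as the arm can. A call with a number of a shift or a turn outside -1 to 1 is refused whole. A call with a gripper value outside its range is refused whole. The fingers move at their own pace and stop on an object; the grip force is fixed at half the most. Time passes only in rows, so rows that repeat a pose let the fingers close. It gives the time, the measured TCP pose, the force, the opening and the grip force at its end, in the units of the state.
- observe(): the state, without advancing time (a new reading comes with each control period).
- vision.capture(name): name is "scene" or "top" or "wrist"; returns the picture (420x560x3 uint8, blue, green, red); there is no depth.
- vision.get_calibration(name): a dict with "intrinsics" (3x3 intrinsics, pixels), "T" (4x4, takes a point from camera to world coordinates). Camera axes: x right, y down, z forward; pixel columns grow to the right and rows downward; lengths in m; the calibration is good to about 2 mm. A picture is of the moment at which its call begins: read the wrist's pose just before it. get_calibration takes no time and is no camera call; for the wrist camera it gives the pose at the moment of the call.
- ticket.sign_off(): hands the job in; it is judged then, once.
The state is a dict: "t": time; "joint_pos": joint angles; "dq": joint speeds; "tau": joint torques, N m; "ee_pos": TCP position; "eef_rot": TCP orientation; "force": force on the tool from outside, world axes, zero at the start; "torque": the same for the moment, N m; "finger_gap": finger opening in m; "finger_force": force on a finger pad.
Only numpy, scipy, OpenCV 4.12 (cv2) and the standard library are available. Lean on these libraries where they do the work, as an engineer would, in place of code of your own. Each camera call takes 0.05 s, during which the arm holds its last target. There are 200 camera calls.

## Working session

There is one attempt and no reset: what is moved stays moved. The work goes in short steps, Python scripts to look and compute and a tool call to move; the robot and the scene stay as the last step left them, time stands still between calls to the robot, and variables do not carry over. Pictures are saved under pics/ and viewed, at most 10 in all, crops included, and the job is handed in when it is done.

Besides the shell and the picture viewer there is one more tool, called as a command line: name --argument value ..., lists and objects as JSON in quotes. step_arm: Moves the arm, as the interface text tells. Its arguments: {"type":"object","properties":{"series":{"type":"string"}},"required":["series"]}

```bash
mkdir -p pics
cat > h.py <<'E'
import numpy as np, cv2
from station import observe, vision, ticket
def snap(n,f):
    im=vision.capture(n); cv2.imwrite('pics/'+f,im); return im
def px(n,u,v,z):
    c=vision.get_calibration(n);K=np.array(c["intrinsics"]);T=np.array(c["T"])
    d=T[:3,:3]@np.linalg.solve(K,[u,v,1.]);o=T[:3,3];return o+d*(z-o[2])/d[2]
def pix(n,p):
    c=vision.get_calibration(n);K=np.array(c["intrinsics"]);T=np.array(c["T"])
    q=K@(T[:3,:3].T@(np.array(p)-T[:3,3]));return q[:2]/q[2]
E
python3 - <<'E'
from h import *
im=snap('top','a.png');im2=snap('scene','b.png')
cv2.imwrite('pics/a2.png',cv2.resize(im,(784,588),interpolation=cv2.INTER_CUBIC))
s=observe();print(s)
print(vision.get_calibration('top'))
E
```

```text
{'t': 0.1, 'joint_pos': array([-1.16989024e+00,  2.64669286e-01,  1.60520066e+00, -2.03136549e-05,
        1.27370915e+00, -3.68850032e-02]), 'dq': array([-6.41365612e-04, -3.40800771e-03, -2.23856105e-03,  3.60294028e-05,
       -3.34828016e-04,  1.11328418e-03]), 'tau': array([ 1.99041115e-04, -5.03617501e+01, -3.58071542e+01,  7.30083813e-02,
        2.32870382e-02, -6.72741658e-05]), 'ee_pos': array([ 0.28591554, -0.61076129,  0.23753812]), 'eef_rot': array([-3.13960684e+00, -5.38546252e-05,  4.37797003e-01]), 'force': array([0.46029903, 0.36638267, 0.44312245]), 'torque': array([ 0.00477883, -0.02473425, -0.01657233]), 'finger_force': 0.0, 'finger_gap': 0.0880072177272075}
{'intrinsics': array([[491.44144474,   0.        , 283.51949463],
       [  0.        , 491.44144474, 214.41128766],
       [  0.        ,   0.        ,   1.        ]]), 'T': array([[ 1.02152102e-03, -9.94850226e-01,  1.01350795e-01,
         4.16271894e-01],
       [-9.99873822e-01, -2.62277959e-03, -1.56671760e-02,
        -1.97173003e-01],
       [ 1.58523144e-02, -1.01322002e-01, -9.94727378e-01,
         1.24206478e+00],
       [ 0.00000000e+00,  0.00000000e+00,  0.00000000e+00,
         1.00000000e+00]])}
```

View pics/a2.png

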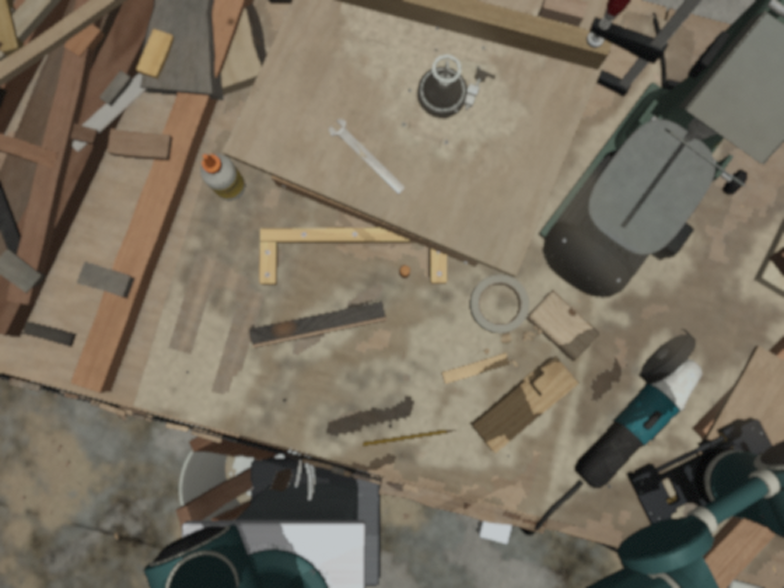

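View pics/b.png

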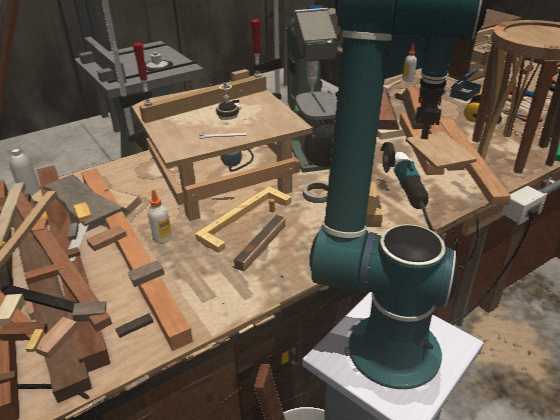

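The top view shows the bay at about (260–447, 230–283), the dog at (405,271), the rail from (250,335) to (384,311), and a raised table behind the fence that covers part of it. I'll enlarge this area.

Run:
```python
from h import *
im=cv2.imread('pics/a.png')
cv2.imwrite('pics/a3.png',cv2.resize(im[155:255,170:330],(800,500),interpolation=cv2.INTER_CUBIC))
```

```text
(no output)
```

View pics/a3.png

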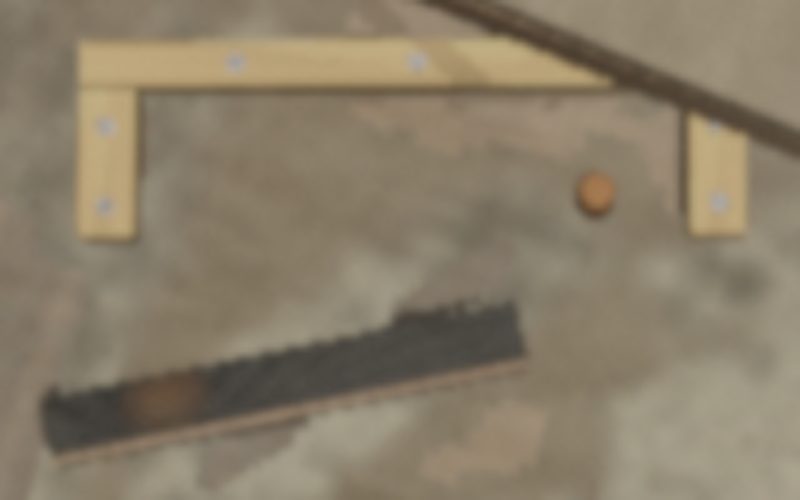

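Run:
```python
from h import *
f=lambda cu,cv,z:px('top',170+cu/5-.4,155+cv/5-.4,z)
P={k:f(*a) for k,a in dict(fl=(138,88,.026),fr=(612,86,.026),lsf=(107,240,.026),rsf=(718,236,.026),rsin=(688,180,.026),lsin=(137,180,.026),dog=(596,192,.045),LB=(42,395,.034),RB=(513,302,.034),RF=(525,357,.034),LF=(56,455,.034)).items()}
for k,v in P.items(): print(k,v.round(4))
d=P['fl']-P['fr'];yaw=np.arctan2(-d[0],d[1]);ey=np.array([-np.sin(yaw),np.cos(yaw)]);ex=np.array([np.cos(yaw),np.sin(yaw)])
print('yaw',yaw)
o=P['fl'][:2]-ey*.130;print('origin',o)
for k,v in P.items(): print(k,((v[:2]-o)@ex).round(4),((v[:2]-o)@ey).round(4))
# table corner triangulate
a=(517/1.4,275/1.4);b=(311,131)
for z in np.arange(0,.4,.03):
    p=px('top',*a,z);print(z.round(2),p.round(3),pix('scene',p).round(1))
```

```text
fl [ 6.458e-01 -2.000e-04  2.600e-02]
fr [ 0.6478 -0.2375  0.026 ]
lsf [0.5691 0.0138 0.026 ]
rsf [ 0.572  -0.2904  0.026 ]
rsin [ 0.6002 -0.2755  0.026 ]
lsin [ 0.5993 -0.0006  0.026 ]
dog [ 0.5912 -0.229   0.045 ]
LB [0.4914 0.0426 0.034 ]
RB [ 0.5378 -0.1882  0.034 ]
RF [ 0.5106 -0.1942  0.034 ]
LF [0.462  0.0351 0.034 ]
yaw 0.008314636926936377
origin [ 0.64686554 -0.13017287]
fl -0.0 0.13
fr -0.0 -0.1073
lsf -0.0766 0.1446
rsf -0.0762 -0.1596
rsin -0.0479 -0.145
lsin -0.0465 0.13
dog -0.0565 -0.0983
LB -0.1541 0.1741
RB -0.1095 -0.0572
RF -0.1368 -0.0629
LF -0.1835 0.1668
0.0 [ 0.59  -0.436  0.   ] [311.4 183.6]
0.03 [ 0.585 -0.43   0.03 ] [311.5 177.5]
0.06 [ 0.581 -0.425  0.06 ] [311.6 171.1]
0.09 [ 0.577 -0.419  0.09 ] [311.7 164.6]
0.12 [ 0.573 -0.413  0.12 ] [311.7 157.9]
0.15 [ 0.569 -0.407  0.15 ] [311.8 151. ]
0.18 [ 0.565 -0.401  0.18 ] [311.9 144. ]
0.21 [ 0.56  -0.396  0.21 ] [312.  136.7]
0.24 [ 0.556 -0.39   0.24 ] [312.1 129.2]
0.27 [ 0.552 -0.384  0.27 ] [312.2 121.5]
0.3 [ 0.548 -0.378  0.3  ] [312.3 113.6]
0.33 [ 0.544 -0.373  0.33 ] [312.4 105.4]
0.36 [ 0.539 -0.367  0.36 ] [312.5  97. ]
0.39 [ 0.535 -0.361  0.39 ] [312.6  88.3]
```

The measurements agree with the given sizes:
- **Bay:** origin about (0.647, -0.130), yaw about 0.
- **Dog:** matches its given position in the bay frame.
- **Rail:** yaw about 0.20, centre (0.50, -0.076).
- **Table:** edge at about z 0.23, overhanging the right rear, so I'll tilt the tool back near it.

The plan is to push the left end a little to the right, then push the front face forward until the yaw reaches about 0.35. After that I slide the rail along its axis behind the dog and swing the left end in.

step_arm --series "0.1 0.2 0 0 0 -0.1 1; 0.2 0.4 0 0 0 -0.2 1; 0.2 0.6 0 0 0 -0.3 1; 0.25 0.8 0 0 0 -0.3 1; 0.3 1 0 0 0 -0.3 1"

```text
t: 0.72
ee_pos: [0.3749, -0.3135, 0.2382]
eef_rot: [-3.141, 0.0, 0.201]
force: [1.5, 0.1, 1.1]
finger_gap: 0.04
finger_force: 0.0
```

step_arm --series "0.1 0.2 0 0 0 0 1; 0.15 0.4 0 0 0 0 1; 0.2 0.6 0 0 0 0 1; 0.25 0.8 0 0 0 0 1; 0.3 1 0 0 0 0 1"

```text
t: 1.35
ee_pos: [0.4645, -0.0154, 0.2386]
eef_rot: [3.141, -0.0, 0.202]
force: [0.8, 0.0, -0.2]
finger_gap: 0.0004
finger_force: 0.0
```

step_arm --series "0 0.2 0 0 0 0 1; 0 0.33 0 0 0 0 1; 0 0.33 -0.2 0 0 0 1; 0 0.33 -0.35 0 0 0 1;0 0.33 -0.35 0 0 0 1"

```text
t: 1.98
ee_pos: [0.4605, 0.0813, 0.1297]
eef_rot: [-3.141, 0.01, 0.203]
force: [0.5, 0.4, 1.2]
finger_gap: 0.0003
finger_force: 0.0
```

step_arm --series "0 0 -0.2 0 0 0 1; 0 0 -0.39 0 0 0 1; 0 0 -0.39 0 0 0 1; 0.015 -0.06 -0.39 0 0 0 1; 0.023 -0.1 -0.39 0 0 0 1"

```text
t: 2.6
ee_pos: [0.4748, 0.0513, 0.0203]
eef_rot: [3.141, -0.006, 0.202]
force: [-1.2, 0.9, 0.9]
finger_gap: 0.0004
finger_force: 0.9
```

step_arm --series "0.004 -0.02 0 0 0 0 1; 0.008 -0.04 0 0 0 0 1; 0.012 -0.06 0 0 0 0 1; 0.016 -0.08 0 0 0 0 1; 0.016 -0.08 0 0 0 0 1"

```text
t: 3.22
ee_pos: [0.4789, 0.0278, 0.0194]
eef_rot: [3.141, -0.005, 0.201]
force: [0.3, 2.4, 2.6]
finger_gap: 0.0005
finger_force: 1.5
```

Run:
```python
from h import *
im=snap('top','c.png')
cv2.imwrite('pics/c3.png',cv2.resize(im[155:255,170:330],(800,500),interpolation=cv2.INTER_CUBIC))
print(observe()['ee_pos'])
```

```text
[0.47847878 0.02774282 0.01888682]
```

View pics/c3.png

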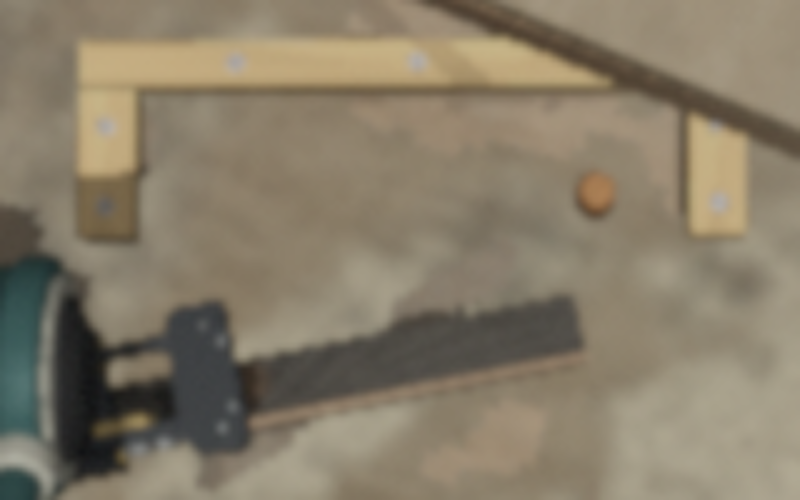

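The rail slid about 28 mm along its axis and kept a yaw of about 0.2. Its right end is at crop (571,296) to (584,350). Next I go round to the front face, a little right of the centre, and push forward.

step_arm --series "0 0.08 0 0 0 0 1; 0 0.1 0.2 0 0 0 1; -0.06 0 0.3 0 0 0 1; -0.1 -0.2 0.3 0 0 0 1; -0.1 -0.4 0.3 0 0 0 1"

```text
t: 3.9
ee_pos: [0.4457, -0.0937, 0.1079]
eef_rot: [3.14, -0.001, 0.204]
force: [0.5, -0.2, 0.3]
finger_gap: 0.0006
finger_force: 0.0
```

step_arm --series "0 -0.1 0 0 0 0 1; 0 -0.1 -0.2 0 0 0 1; 0 -0.1 -0.3 0 0 0 1; 0 -0.1 -0.3 0 0 0 1; 0.06 -0.09 -0.3 0 0 0 1"

```text
t: 4.53
ee_pos: [0.4646, -0.1196, 0.0176]
eef_rot: [3.141, -0.0, 0.201]
force: [0.9, 0.2, 0.8]
finger_gap: 0.0005
finger_force: 0.0
```

step_arm --series "0.03 0.006 0 0 0 0 1; 0.06 0.012 0 0 0 0 1; 0.1 0.02 0 0 0 0 1; 0.14 0.028 0 0 0 0 1; 0.16 0.032 0 0 0 0 1"

```text
t: 5.15
ee_pos: [0.5134, -0.1096, 0.0167]
eef_rot: [3.141, -0.001, 0.202]
force: [-3.6, -1.5, 1.8]
finger_gap: 0.0004
finger_force: 1.6
```

Run:
```python
from h import *
im=snap('top','d.png')
cv2.imwrite('pics/d3.png',cv2.resize(im[155:255,170:330],(800,500),interpolation=cv2.INTER_CUBIC))
print(observe()['ee_pos'])
```

```text
[ 0.51396959 -0.10962232  0.01682773]
```

View pics/d3.png

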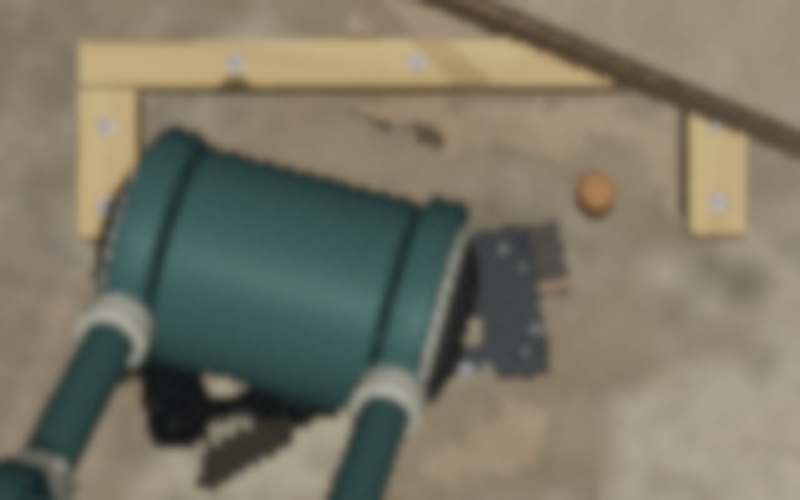

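The arm hides most of the rail here. Only its right end shows, at about (556,222) to (567,285), so I'll check with the scene camera.

Run:
```python
from h import *
im=snap('scene','e.png')
cv2.imwrite('pics/e3.png',cv2.resize(im[160:290,170:330],(800,650))[:600])
for p in [(.647,-.13,0)]: print(pix('scene',p))
```

```text
[237.7863092  217.47147744]
```

View pics/e3.png

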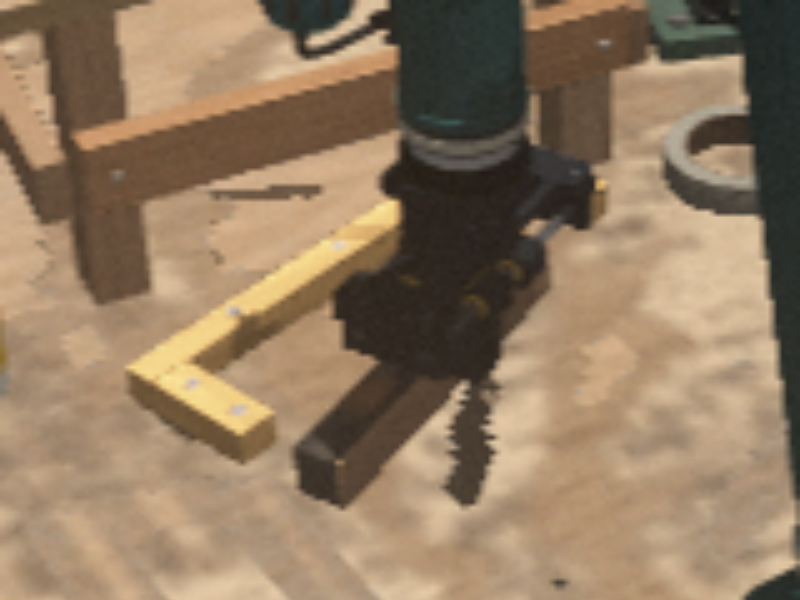

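The scene view shows the rail clearly: its left end face is at crop (298,450) to (340,462). The dark streak in the top view was only a shadow.

Run:
```python
from h import *
o=np.array([.647,-.130,0])
s=lambda u,v,z:px('scene',170+u/5-.4,160+v/5-.4,z)-o
t=lambda u,v,z:px('top',170+u/5-.4,155+v/5-.4,z)-o
LB,LF=s(298,450,.034),s(340,462,.034);RB,RF=t(556,222,.034),t(567,279,.034)
print(LB,LF,RB,RF)
L=(LB+LF)/2;R=(RB+RF)/2;print(L,R,np.hypot(*(L-R)[:2]),np.arctan2(R[0]-L[0],L[1]-R[1]))
```

```text
[-0.12380856  0.15485307  0.034     ] [-0.14951257  0.14685692  0.034     ] [-0.0692573  -0.07941877  0.034     ] [-0.09767192 -0.0849051   0.034     ]
[-0.13666056  0.15085499  0.034     ] [-0.08346461 -0.08216194  0.034     ] 0.2390119219421943 0.2244457972973178
```

step_arm --series "-0.04 -0.01 0 0 0 0 1; -0.04 -0.04 0 0.04 -0.18 0 1; -0.03 -0.065 0 0.085 -0.37 0 1; -0.03 -0.065 0 0.085 -0.37 0 1; 0 -0.065 0 0.085 -0.37 0 1"

```text
t: 5.88
ee_pos: [0.512, -0.1296, 0.0169]
eef_rot: [-3.134, -0.296, 0.199]
force: [0.3, -0.4, 0.9]
finger_gap: 0.0002
finger_force: 0.0
```

step_arm --series "0.035 0.008 0 0 0 0.03 1; 0.065 0.016 0 0 0 0.06 1; 0.095 0.024 0 0 0 0.1 1; 0.125 0.035 0 0 0 0.15 1; 0.14 0.04 0 0 0 0.15 1"

```text
t: 6.5
ee_pos: [0.5552, -0.1172, 0.0167]
eef_rot: [-3.134, -0.298, 0.32]
force: [-2.6, -2.5, 2.7]
finger_gap: 0.0002
finger_force: 1.5
```

Run:
```python
from h import *
a=snap('top','f.png')[160:235,190:310];b=snap('scene','g.png')[180:270,190:310]
cv2.imwrite('pics/f3.png',np.hstack([cv2.resize(a,(400,250)),cv2.resize(b,(400,300))[:250]]) if 0 else np.vstack([cv2.resize(a,(480,300),interpolation=cv2.INTER_CUBIC),cv2.resize(b,(480,360),interpolation=cv2.INTER_CUBIC)[:300]]))
print(observe()['ee_pos'])
```

```text
[ 0.55495823 -0.11716192  0.01668483]
```

View pics/f3.png

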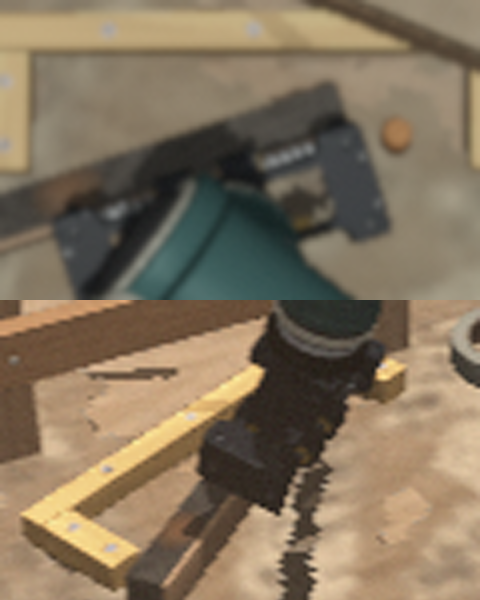

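The right back corner is now at top crop (335,82), and the back edge runs to about (0,192). The left end is at scene crop (130,575) to (165,588), close in front of the left stop.

Run:
```python
from h import *
o=np.array([.647,-.130,0])
s=lambda u,v,z:px('scene',190+u/4-.4,180+(v-300)/4-.4,z)-o
t=lambda u,v,z:px('top',190+u/4-.4,160+v/4-.4,z)-o
print(s(130,575,.034),s(165,588,.034),t(335,82,.034),t(0,192,.034))
```

```text
[-0.10433251  0.16407016  0.034     ] [-0.13366049  0.15793681  0.034     ] [-0.02189554 -0.06080667  0.034     ] [-0.09135996  0.14556431  0.034     ]
```

step_arm --series "0.014 0.004 0 0 0 0 1; 0.014 0.004 0 0 0 0 1; -0.05 -0.02 0 0 0 0 1; -0.07 -0.02 0.2 0 0 0 1; -0.1 0.15 0.3 0 0 0 1"

```text
t: 7.22
ee_pos: [0.5269, -0.0749, 0.1103]
eef_rot: [-3.138, -0.303, 0.314]
force: [1.2, 1.2, 0.6]
finger_gap: 0.0002
finger_force: 0.0
```

step_arm --series "-0.02 0.2 0 0 0 0 1; -0.02 0.4 0 0 0 0 1; -0.02 0.46 -0.15 0 0 0 1; -0.02 0.46 -0.3 0 0 0 1; -0.02 0.46 -0.3 0 0 0 1"

```text
t: 7.85
ee_pos: [0.5141, 0.0662, 0.0129]
eef_rot: [-3.131, -0.29, 0.319]
force: [0.7, -0.7, 1.0]
finger_gap: 0.0004
finger_force: 0.0
```

step_arm --series "0.015 -0.033 0 0 0 0 1; 0.028 -0.066 0 0 0 0 1; 0.04 -0.099 0 0 0 0 1; 0.05 -0.132 0 0 0 0 1; 0.06 -0.16 0 0 0 0 1"

```text
t: 8.48
ee_pos: [0.5383, 0.017, 0.019]
eef_rot: [-3.135, -0.302, 0.318]
force: [-1.9, 4.7, 4.5]
finger_gap: 0.0004
finger_force: 2.8
```

step_arm --series "0.005 -0.015 0 0 0 0 1; 0.01 -0.03 0 0 0 0 1; 0.015 -0.045 0 0 0 0 1; 0.02 -0.06 0 0 0 0 1; 0.02 -0.06 0 0 0 0 1"

```text
t: 9.1
ee_pos: [0.5426, -0.0007, 0.0167]
eef_rot: [-3.135, -0.298, 0.319]
force: [0.3, 1.8, 1.2]
finger_gap: 0.0007
finger_force: 1.0
```

Run:
```python
from h import *
a=snap('top','i.png')[160:235,190:310];b=snap('scene','j.png')[180:270,190:310]
cv2.imwrite('pics/i3.png',np.vstack([cv2.resize(a,(480,300),interpolation=cv2.INTER_CUBIC),cv2.resize(b,(480,360),interpolation=cv2.INTER_CUBIC)[:300]]))
print(observe()['ee_pos'])
```

```text
[ 0.54225558 -0.00072896  0.01638517]
```

View pics/i3.png

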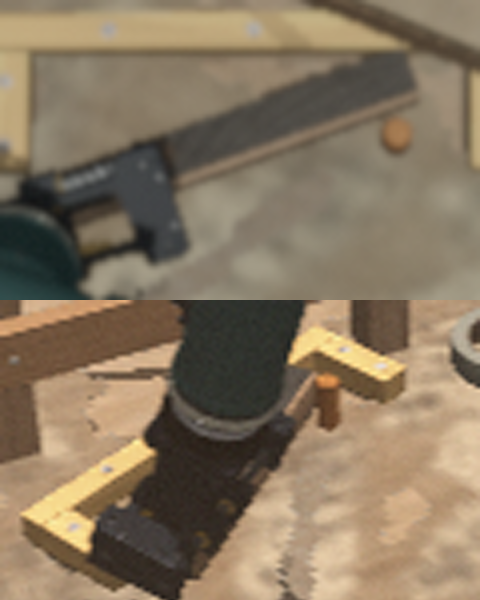

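The right end is now behind the dog. Its back corner is at crop (408,53), almost at the fence, and its front corner at (418,95).

Run:
```python
from h import *
o=np.array([.647,-.130,0])
t=lambda u,v,z:px('top',190+u/4-.4,160+v/4-.4,z)-o
print(t(408,53,.034),t(418,92,.034),t(165,139,.034))
```

```text
[-0.00342391 -0.10624404  0.034     ] [-0.02799947 -0.11245182  0.034     ] [-0.05802974  0.04434534  0.034     ]
```

step_arm --series "0.005 -0.015 0 0 0 0 1; 0.008 -0.03 0 0 0 0 1; 0.011 -0.045 0 0 0 0 1; 0.011 -0.052 0 0 0 0 1; 0.011 -0.052 0 0 0 0 1"

```text
t: 9.82
ee_pos: [0.5457, -0.0165, 0.0166]
eef_rot: [-3.135, -0.298, 0.319]
force: [0.0, 0.7, -0.6]
finger_gap: 0.0003
finger_force: 0.0
```

step_arm --series "-0.03 0.08 0 0 0 0 1; -0.05 0.08 0.15 0 0 0 1; -0.1 -0.05 0.25 0 0 0 1; -0.11 -0.23 0.25 0 0 -0.1 1; -0.11 -0.23 0.1 0 0 -0.1 1"

```text
t: 10.45
ee_pos: [0.5183, -0.0899, 0.0521]
eef_rot: [3.14, -0.31, 0.238]
force: [0.6, 0.5, 0.6]
finger_gap: 0.0004
finger_force: 0.0
```

step_arm --series "0 0 -0.1 0 0 0 1; 0 0 -0.1 0 0 0 1; 0.05 0 -0.1 0 0 -0.05 1; 0.1 0 -0.1 0 0 -0.1 1; 0.15 0 -0.1 0 0 -0.15 1"

```text
t: 11.08
ee_pos: [0.5591, -0.085, 0.0184]
eef_rot: [-3.135, -0.3, 0.122]
force: [-1.1, 0.3, -0.1]
finger_gap: 0.0005
finger_force: 0.4
```

step_arm --series "0.03 0 0 0 0 -0.05 1; 0.06 0 0 0 0 -0.1 1; 0.09 0 0 0 0 -0.13 1; 0.12 0 0 0 0 -0.13 1; 0.12 0 0 0 0 -0.13 1"

```text
t: 11.7
ee_pos: [0.5953, -0.0851, 0.0181]
eef_rot: [-3.135, -0.301, 0.021]
force: [-0.9, 0.4, 0.4]
finger_gap: 0.0006
finger_force: 0.0
```

Run:
```python
from h import *
a=snap('top','k.png')[160:235,190:310];b=snap('scene','l.png')[180:270,190:310]
cv2.imwrite('pics/k3.png',np.vstack([cv2.resize(a,(480,300),interpolation=cv2.INTER_CUBIC),cv2.resize(b,(480,360),interpolation=cv2.INTER_CUBIC)[:300]]))
print(observe()['ee_pos'])
```

```text
[ 0.59415137 -0.08506302  0.01729714]
```

View pics/k3.png

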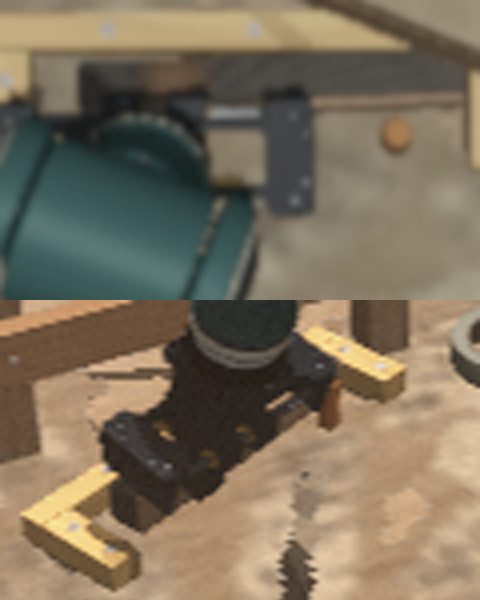

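The rail is nearly in. Its left back corner at (80,65) is about 9 mm off the fence, and the right end is beside the right stop. I'll finish pushing the left end, then press near the middle.

step_arm --series "0.01 0 0 0 0 0 1; 0.02 0 0 0 0 0 1; 0.03 0 0 0 0 0 1; 0.04 0 0 0 0 0 1; 0.04 0 0 0 0 0 1"

```text
t: 12.42
ee_pos: [0.6041, -0.0848, 0.0161]
eef_rot: [-3.134, -0.295, 0.021]
force: [-7.6, -1.2, 5.9]
finger_gap: 0.0005
finger_force: 3.9
```

step_arm --series "-0.06 0 0 0 0 0 1; -0.07 -0.15 0 0 0 0 1; -0.04 -0.25 0 0 0 0 1; -0.01 -0.25 0 0 0 0 1; 0.005 -0.25 0 0 0 0 1"

```text
t: 13.05
ee_pos: [0.6052, -0.1601, 0.016]
eef_rot: [-3.134, -0.294, 0.021]
force: [-19.0, -8.1, 13.1]
finger_gap: 0.0004
finger_force: 9.3
```

Contact is firm (19 N) at both places. Now I back off, lift clear and check.

step_arm --series "-0.1 0 0 0 0 0 1; -0.2 0 0 0 0 0 1; -0.3 0 0.1 0 0 0 1; -0.4 0 0.3 0 0 0 1; -0.4 -0.2 0.5 0 0 0 1"

```text
t: 13.68
ee_pos: [0.4851, -0.1991, 0.1483]
eef_rot: [-3.132, -0.296, 0.024]
force: [1.4, -0.6, -0.0]
finger_gap: 0.0004
finger_force: 0.0
```

step_arm --series "-0.05 -0.2 0 0 0 0 1; -0.1 -0.4 0 0 0 0 1; -0.1 -0.6 0 0 0 0 1; -0.1 -0.8 0.1 0 0 0 1; -0.1 -0.8 0.1 0 0 0 1"

```text
t: 14.3
ee_pos: [0.459, -0.4466, 0.1808]
eef_rot: [-3.139, -0.301, 0.019]
force: [0.1, 0.0, 0.7]
finger_gap: 0.0007
finger_force: 0.0
```

Run:
```python
from h import *
a=snap('top','m.png')[150:255,170:370]
cv2.imwrite('pics/m3.png',cv2.resize(a,(800,420),interpolation=cv2.INTER_CUBIC))
s=observe();print(s['ee_pos'],s['t'])
```

```text
[ 0.45846978 -0.44439974  0.1794684 ] 14.35
```

View pics/m3.png

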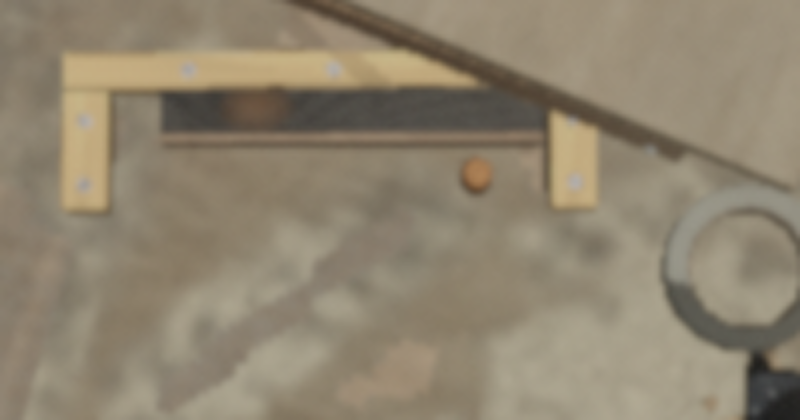

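The rail lies flat along the fence, from (162,92) to (547,132), with its right end near the right stop (y about -0.142). The hand is clear.

```bash
python3 -c "
from h import *
print(ticket.sign_off())"
```

```text
the job is handed in; nothing more can be done
None
```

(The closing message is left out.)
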